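# Hold an offset lever level above its welding fixture

### The job

Take the steel lever out of the open green die, gripping its bar at the balance point rather than at mid-length, and carry it, level all the way, to the blue welding fixture. Hold it there level and still, boss over the big pin and eye over the small pin, with its underside about 50 mm clear of the pin tips; finish while still holding it, do not lower it onto the fixture. Do not let it touch the fixture or the bench, and leave the spray can, hammer and grinding disc alone.

Things in the scene. Friction and masses are not known exactly. Their poses are not given: they have to be found in the camera images.
- lever_mid (a point): Loose bright-steel offset lever: point half-way between the axes of its boss and eye, half-way up the bar (8 mm above the flat underside). x axis along the bar towards the boss, z up. Bar 16 mm wide, 16 mm high, bare from 62 mm towards the boss to 72 mm towards the eye. The boss is heavy: the balance point is on the bar, 39 mm from this point towards the boss. Mass 0.5 to 0.75 kg.
- lever_boss (a point): Point on the axis of the lever's big boss, 85 mm from lever_mid along the lever's +x, 8 mm above the underside. Boss: upright cylinder 46 mm in diameter, 30 mm high, 20 mm bore, its foot flush with the bar's underside.
- lever_eye (a point): Point on the axis of the lever's small eye, 85 mm from lever_mid along -x, 8 mm above the underside. Eye: 26 mm in diameter, 16 mm high, 12 mm bore, its foot flush with the bar's underside.
- lever: The same lever; origin under lever_mid on the underside, axes as for lever_mid.
- die_mid (a point): Fixed open lower die: green blocks on a dark sole plate; point over the middle of its cavity, level with the block tops, 55 mm above the bench. x axis to the boss pocket. The lever lies in it, boss to +x, lever_mid within 2 mm of this point in plan, underside 35 mm above the bench, 20 mm deep in the pockets with 3 mm play; it lifts straight up.
- die: The same die, 268 mm long; origin on the bench below die_mid, same axes. Blocks 100 mm wide. Between the blocks (x from -55 to +66 mm) the bar lies free, open on both sides; below it there is only the sole plate, 110 mm wide, its top 12 mm above the bench.
- pin_big (a point): Tip of the big brass pin (16 mm diameter) on the blue welding fixture, 58 mm above the bench. The pin stands on a round seat 52 mm in diameter whose top is 40 mm above the bench. The boss is to be held over this pin.
- pin_small (a point): Tip of the small brass pin (9 mm diameter) on the same fixture, 58 mm above the bench, 170 mm from the big pin. The eye is to be held over this pin.
- fixture: Blue welding fixture, fixed to the bench, base plate 240 x 90 x 15 mm; origin on the bench half-way between the pins, x axis towards the big pin. Nothing on it is higher than the pin tips.
- spray_can: Yellow spray can standing on the bench at the robot's left, 60 mm in diameter, about 170 mm high; origin at the centre of its foot; leave alone.
- hammer: Hammer lying on the bench at the robot's right, about 260 mm long, lying 26 mm high; origin on the bench under its shaft; leave alone.
- disc: Orange-brown grinding disc with a bright steel hub lying on the bench, 115 mm diameter, 10 mm high; leave alone.
There are look-alikes about, which are no part of the job. What is shaped like the lever but turquoise or yellow is not meant.

How it is judged:
On the way:
1. The lever is out of the die: level, gripped within 15 mm of its balance point, underside above the die blocks and touching nothing but the fingers (height (world z) of lever_mid above 0.07 m and angle between lever_mid's own z axis and vertical below 0.15 rad and x of the grasp point in the frame of lever_mid between 0.024 and 0.054 m and contact force between the fingers and lever above 1 N and contact force between lever and die below 0.1 N), for 0.1 s.
At the end, for the whole second after the job is handed in: The fingers hold the lever within 15 mm of its balance point, carried by nothing else, still and level within 5 degrees, boss axis and eye axis each within 15 mm of the big and small pin, underside 20 to 90 mm above the pin tips (horizontal distance between lever_boss and pin_big below 0.015 m and horizontal distance between lever_eye and pin_small below 0.015 m and z of lever_mid in the frame of fixture between 0.086 and 0.156 m and angle between lever_mid's own z axis and vertical below 0.09 rad and x of the grasp point in the frame of lever_mid between 0.024 and 0.054 m and contact force between the fingers and lever above 1 N and contact force between lever and fixture below 0.1 N and contact force between lever and die below 0.1 N and linear speed of lever below 0.02 m/s and angular speed of lever below 0.1 rad/s); the arm keeps its last pose, push and grip.
It fails at once if the lever tips more than 17 degrees from level (angle between lever_mid's own z axis and vertical above 0.3 rad).
It fails at once if the lever touches the fixture (contact force between lever and fixture above 1 N).
It fails at once if the lever is let down to the bench (boss or eye under 20 mm high at bar middle) (height (world z) of any of lever_boss, lever_eye below 0.02 m).
It fails at once if spray can, hammer or disc shifted more than 20 mm (distance of any of spray_can, hammer, disc from where it was at the start of the episode above 0.02 m).
It also fails if it takes over 42 s, if anything falls off the work surface, if the arm or the gripper's body presses on something with over 40 N, if the wrist force passes 120 N, or if a joint passes its speed limit or range.

### The arm

A 6-joint arm with a two-finger parallel gripper is mounted at the origin on the work surface. World frame = base frame: x ahead of the robot, y to its left, z up, the work surface at z = 0. Lengths are in m, angles in rad, forces in N, time in s.
With the tool pointing down it reaches from about 0.375 to 0.9 m from the base axis. Payload 3.1 kg.
Tool frame: the origin (TCP) lies on the centre line of the jaws, within the pads' length; the fingertips stand 17 mm ahead of it and the grasp point (between the pads) lies 2 mm behind it; y points along the fingers, z is the direction in which the jaws open and shut, and the axes are right-handed (so a half turn about y gives the same grasp; the last joint's range is limited). The gripper opens to 85 mm and grips with 20 to 120 N. Pads are 22 mm wide; open, the fingers measure 114 mm over their backs; the gripper's body (76 mm by 85 mm) begins 54 mm behind the grasp point. The pads swing forward as they close: fully open they stand 13 mm farther back than shut.
Start: joints at [-1.321, 0.527, 1.433, -0, 1.181, -0.178], TCP at [0.26, -0.568, 0.248] pointing down, gripper open.
Joint ranges: [-3.08, 3.08], [-0.75, 2.2], [0.22, 2.44], [-1.43, 4.57], [0, 2.65], [-2.85, 2.85]. Speed limits (rad/s): [2.79, 2.79, 3.14, 3.14, 3.14, 3.14].

### API

Orientations are given as a unit quaternion [x, y, z, w].
In Python, from station import manip gives the robot as it stands.
- The arm moves only by the shell command python3 -m handwheel 'ROWS' [FORCE]. ROWS is JSON, one flat list of numbers, 7 for each row, row after row: the shift along the tool's x, y, z in cm, then the turn, a rotation vector about the tool's x, y, z in rad, then the finger opening in cm, from 0 to 8.54. A call has 1 to 10 rows; each row is the pose to reach, as a shift and turn from the pose commanded when the call began, along the tool's axes at that moment; what a row does not reach only later rows make up. A row lasts 1/12 s, in which the tool goes at most 41.7 mm and 7.16 degrees, less where a joint would pass 70% of its speed; a pose out of reach is approached as far as the arm can. A call with a gripper value outside its range is refused whole. The fingers move at their own pace and stop on an object; FORCE is the grip in N (left out, the last holds). Time passes only in rows, so rows that repeat a pose let the fingers close. It gives the time, the measured TCP pose, the force and the opening at its end, in the units of the state.
- manip.sense(): the state, without advancing time (a new reading comes with each control period).
- manip.snapshot(name): name is "scene" or "top"; returns a dict with "frame" (420x560x3 uint8, red, green, blue), "depth" (420x560 float32, m along the optical axis (not along the pixel's ray), 0 where there is no reading), "camera_matrix" (3x3 intrinsics, pixels), "rvec" (rotation vector, rad) and "tvec" (3), from world to camera coordinates, as OpenCV has them. Camera axes: x right, y down, z forward; pixel columns grow to the right and rows downward; lengths in m; the calibration is good to about 2 mm. A picture is of the moment at which its call begins.
- manip.sign_off(): hands the job in, once; it reports no verdict.
The state is a dict: "t": time; "q": joint angles; "qd": joint speeds; "tau": joint torques, N m; "tcp_pos": TCP position; "tool_rot": TCP orientation; "force": force on the tool from outside, world axes, zero at the start; "ft_torque": the same for the moment, N m; "finger_gap": opening from 0.0 (shut) to 1.0 (fully open).
Only numpy, scipy, OpenCV 4.12 (cv2) and the standard library are available. Lean on these libraries where they do the work, as an engineer would, in place of code of your own. Each camera call takes 0.05 s, during which the arm holds its last target.

## Working session

There is one attempt and no reset: what is moved stays moved. The work goes in short steps, Python scripts to look and compute and a shell command to move; the robot and the scene stay as the last step left them, time stands still between calls to the robot, and variables do not carry over. Pictures are saved under pics/ and viewed, and the job is handed in when it is done.

```bash
mkdir -p pics; ls; cat > h.py <<'E'
import numpy as np, cv2, pickle
from station import manip
def snap(n,tag):
    s=manip.snapshot(n); pickle.dump(s,open(f'pics/{tag}.pkl','wb'))
    cv2.imwrite(f'pics/{tag}.png',s['frame'][:,:,::-1]); return s
def load(tag): return pickle.load(open(f'pics/{tag}.pkl','rb'))
def cam(s):
    R,_=cv2.Rodrigues(np.array(s['rvec'],float)); return R,np.array(s['tvec'],float).ravel(),np.array(s['camera_matrix'])
def world(s):
    R,t,K=cam(s); d=s['depth']; v,u=np.mgrid[:d.shape[0],:d.shape[1]]
    P=np.stack([(u-K[0,2])/K[0,0]*d,(v-K[1,2])/K[1,1]*d,d],-1)
    return (P-t)@R
def proj(s,p):
    return cv2.projectPoints(np.array(p,float).reshape(-1,3),np.array(s['rvec'],float),np.array(s['tvec'],float),np.array(s['camera_matrix'],float),None)[0].reshape(-1,2)
E
python3 - <<'E'
from h import *
print(manip.sense())
for n in('scene','top'):
    s=snap(n,n+'0'); R,t,K=cam(s); print(n,-R.T@t,K.tolist())
E
```

```text
pics
{'t': 0.0, 'q': array([-1.32049433e+00,  5.28423072e-01,  1.43389207e+00, -2.79621944e-05,
        1.18136807e+00, -1.78499971e-01]), 'qd': array([-0.00095357, -0.00039914, -0.00097977,  0.00073742,  0.00165491,
       -0.00148876]), 'tau': array([-1.52652323e-03, -4.42351234e+01, -1.78027689e+01, -1.90808678e-04,
        8.63697322e-03,  6.51300411e-06]), 'tcp_pos': array([ 0.25971602, -0.5677507 ,  0.24736329]), 'tool_rot': array([-0.15048483,  0.69165402, -0.69017738,  0.1504135 ]), 'force': array([-0.69720509,  0.27996599,  0.09839329]), 'ft_torque': array([ 0.03465773, -0.04972811, -0.00067622]), 'finger_gap': 1.0006040422700009}
scene [1.31167365 0.63363522 1.11176041] [[452.73657245138116, 0.0, 282.4932616721005], [0.0, 452.73657245138116, 209.9752008748808], [0.0, 0.0, 1.0]]
top [ 0.28161213 -0.00881172  1.97860289] [[537.5217536905784, 0.0, 280.2712769809817], [0.0, 537.5217536905784, 199.05753898067815], [0.0, 0.0, 1.0]]
```

View pics/scene0.png

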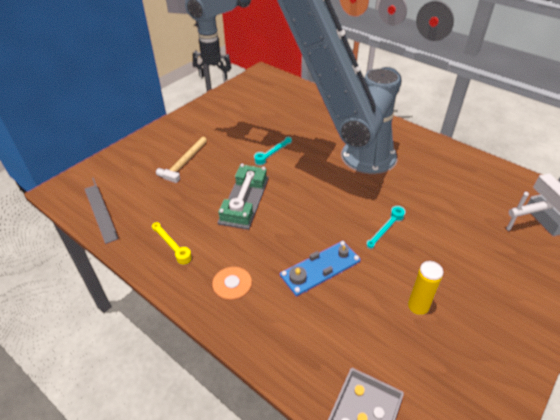

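View pics/top0.png

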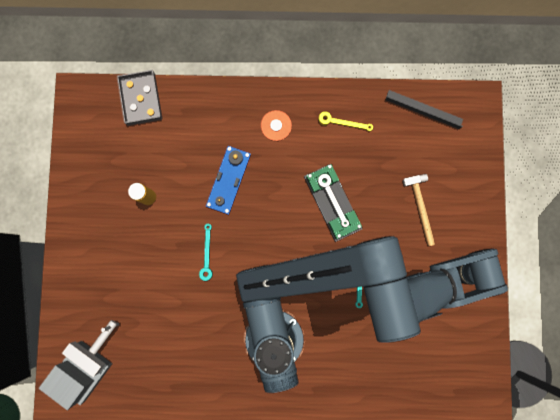

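The steel lever lies in the green die: boss near (324,181) and eye near (346,222) in "top". The blue fixture has its big seat near (235,157) and its small one near (220,201). The look-alikes are turquoise at (207,250) and (360,295), and yellow at (345,122). Next I'll enlarge and measure.

```bash
python3 - <<'E'
from h import *
s=load('top0'); f=s['frame'][:,:,::-1]
a=cv2.resize(f[150:250,290:380],None,fx=6,fy=6,interpolation=cv2.INTER_CUBIC)[:, :400*2]
b=cv2.resize(f[140:220,195:260],None,fx=6,fy=6,interpolation=cv2.INTER_CUBIC)
im=np.zeros((600,400+390+140,3),np.uint8)
cv2.imwrite('pics/ca.png',a);cv2.imwrite('pics/cb.png',b)
for n,(r0,r1,c0,c1) in {'die':(150,250,290,380),'fix':(140,220,195,260)}.items():
    W=world(s)[r0:r1,c0:c1]; z=W[...,2]; print(n,np.percentile(z,[5,50,90,95,99,100]))
W=world(s)
for (u,v) in [(280,100),(324,181),(320,176),(335,202),(346,222),(317,173),(235,157),(220,201)]: print(u,v,W[v,u].round(4))
E
```

```text
die [-8.74294633e-03  1.59276529e-03  5.23386628e-02  6.07536813e-02
  8.28583956e-01  1.97860289e+00]
fix [-0.00788534  0.00268112  0.02021321  0.03206934  0.04647158  1.97860289]
280 100 [ 0.8886 -0.0049 -0.0065]
324 181 [ 0.573 -0.17   0.043]
320 176 [ 0.5863 -0.153   0.0738]
335 202 [ 0.4961 -0.2097  0.0496]
346 222 [ 0.4245 -0.2498  0.0476]
317 173 [ 0.6007 -0.1437  0.0515]
235 157 [0.6527 0.1545 0.0619]
220 201 [0.4929 0.2055 0.0498]
```

View pics/ca.png

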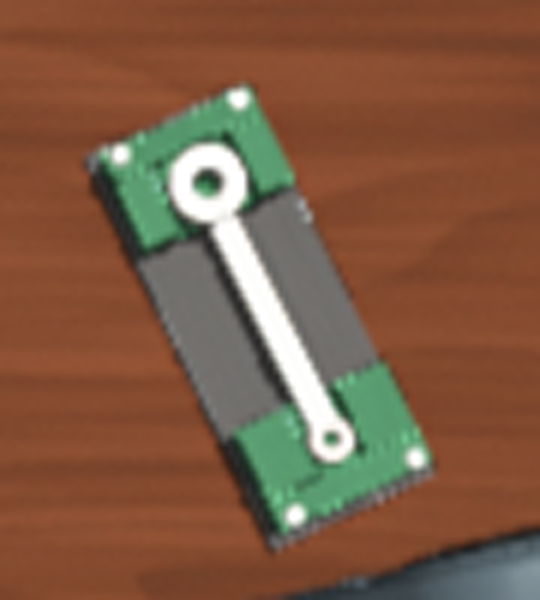

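View pics/cb.png

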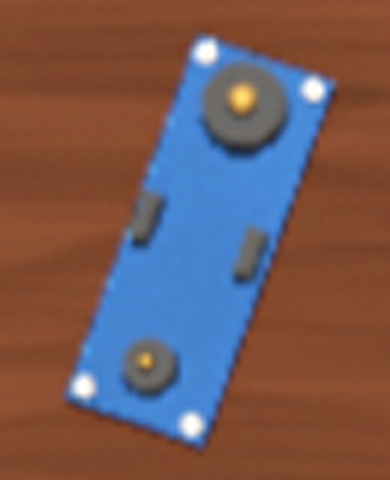

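The crops confirm the bright-steel lever in the green die, boss centre at crop (209,182) and eye at (331,439). They also show the brass pins on the blue fixture at crop (241,98) and (146,360). I'll intersect these rays with the known heights.

```bash
cat >> h.py <<'E'
def ray(s,uv,z):
    R,t,K=cam(s); c=-R.T@t; d=R.T@np.linalg.inv(K)@np.array([uv[0],uv[1],1.]); return c+d*(z-c[2])/d[2]
E
python3 - <<'E'
from h import *
s=load('top0')
f=s['frame'].astype(int)
# steel mask centroid of discs
g=f.min(-1)
def cr(c,r0,c0): return ((c[0]+.5)/6-.5+c0,(c[1]+.5)/6-.5+r0)
b=ray(s,cr((209,182),150,290),.065);e=ray(s,cr((331,439),150,290),.051)
P=ray(s,cr((241,98),140,195),.058);Q=ray(s,cr((146,360),140,195),.058)
for n,A,B in(('lever',b,e),('pins',P,Q)):
    d=(A-B)[:2];print(n,A,B,'len',np.hypot(*d),'yaw',np.arctan2(d[1],d[0]),'mid',(A+B)[:2]/2)
# corner screws of fixture (z~15mm+) and die corners (55mm)
fc=np.array([ray(s,cr(c,140,195),.017) for c in [(206,52),(314,90),(84,387),(191,425)]]);print(fc.mean(0))
m=fc[:2].mean(0)-fc[2:].mean(0);print('fix yaw',np.arctan2(m[1],m[0]))
dc=np.array([ray(s,cr(c,150,290),.056) for c in [(121,154),(239,98),(295,515),(416,457)]]);print(dc.mean(0))
m=dc[:2].mean(0)-dc[2:].mean(0);print('die yaw',np.arctan2(m[1],m[0]))
# scene cam cross-check
s2=load('scene0');print(proj(s2,[b,e,P,Q]))
f=s2['frame'][:,:,::-1]
cv2.imwrite('pics/c2.png',cv2.resize(f[155:300,210:370],None,fx=5,fy=4.0,interpolation=cv2.INTER_CUBIC)[:600])
E
```

```text
lever [ 0.57368805 -0.1696373   0.065     ] [ 0.42147876 -0.24491961  0.051     ] len 0.16980899324785256 yaw 0.45931614319466685 mid [ 0.49758341 -0.20727845]
pins [0.65739865 0.1558172  0.058     ] [0.49701383 0.20860957 0.058     ] len 0.1688500037438142 yaw -0.31799044387543346 mid [0.57720624 0.18221338]
[0.57792052 0.18284197 0.017     ]
fix yaw -0.32097595012662744
[ 0.50113722 -0.20585706  0.056     ]
die yaw 0.4580772169870637
[[235.96264923 203.41406596]
 [250.11450464 174.20131279]
 [297.85614748 269.85431956]
 [343.7870326  245.98518205]]
```

View pics/c2.png

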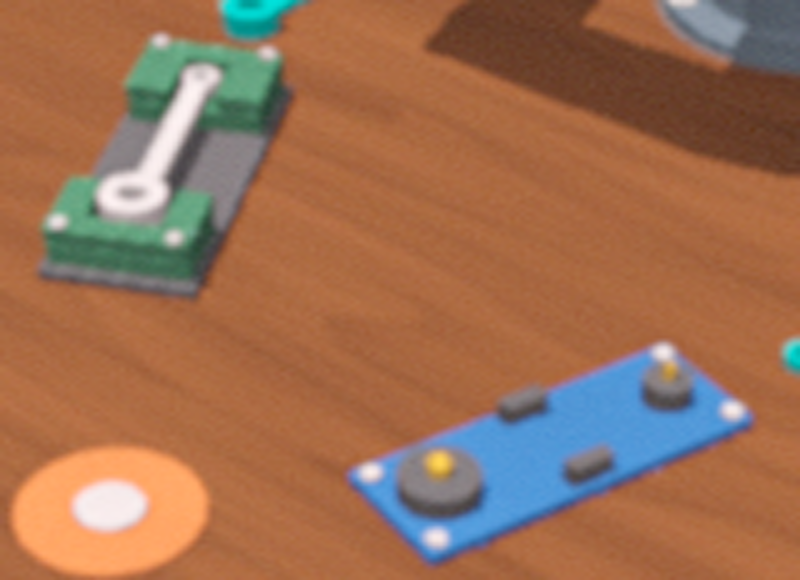

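```bash
cat >> h.py <<'E'
from scipy.spatial.transform import Rotation as Ro
def goto(pos,yaw):
    """tool pointing down, tool x along yaw (mod pi): shift cm + rotvec in current tool axes (measured)"""
    st=manip.sense(); R=Ro.from_quat(st['tool_rot']); p=st['tcp_pos']
    best=None
    for k in(0,np.pi):
        x=np.array([np.cos(yaw+k),np.sin(yaw+k),0]); y=np.array([0,0,-1.]); z=np.cross(x,y)
        T=Ro.from_matrix(np.stack([x,y,z],1)); r=(R.inv()*T).as_rotvec()
        print('shift cm',(R.inv().apply(np.array(pos)-p)*100).round(2),'rot',r.round(4),'q',st['q'].round(3), 'yawk',k)
    print('axes',R.as_matrix().round(4).tolist(),'t',st['t'],'gap',st['finger_gap'])
E
python3 - <<'E'
from h import *
goto([.5326,-.190,.041+.08],.459)
E
```

```text
shift cm [-40.52  12.7  -22.99] rot [6.0000e-04 3.1114e+00 3.0000e-03] q [-1.32   0.528  1.434 -0.     1.181 -0.179] yawk 0
shift cm [-40.52  12.7  -22.99] rot [ 0.0019 -0.0302 -0.0004] q [-1.32   0.528  1.434 -0.     1.181 -0.179] yawk 3.141592653589793
axes [[-0.9095, -0.0005, 0.4158], [-0.4158, 0.0019, -0.9095], [-0.0003, -1.0, -0.0019]] t 0.1 gap 0.9982789434510483
```

```bash
python3 -m handwheel '[-7,0,-4,0,-0.005,0,8.5, -14,1,-8,0,-0.01,0,8.5, -20,2,-11.5,0,-0.015,0,8.5, -26,3,-15,0,-0.02,0,8.5, -32,4,-18.5,0,-0.025,0,8.5, -38,5,-21.5,0,-0.03,0,8.5, -40.5,6,-23,0.002,-0.03,0,8.5, -40.5,6,-23,0.002,-0.03,0,8.5, -40.5,6,-23,0.002,-0.03,0,8.5, -40.5,6,-23,0.002,-0.03,0,8.5]' 80
python3 - <<'E'
from h import *
goto([.5326,-.190,.041],.459)
E
```

```text
t: 0.93
tcp_pos: [0.5022, -0.2315, 0.1964]
tool_rot: [0.161, -0.688, 0.689, -0.161]
force: [-0.6, -1.1, -0.7]
finger_gap: 0.993
shift cm [-4.57 15.54 -2.4 ] rot [-5.0000e-04  3.1412e+00 -2.3000e-03] q [-6.340e-01  4.990e-01  1.668e+00 -1.000e-03  9.730e-01  4.790e-01] yawk 0
shift cm [-4.57 15.54 -2.4 ] rot [-0.0015 -0.0004  0.0003] q [-6.340e-01  4.990e-01  1.668e+00 -1.000e-03  9.730e-01  4.790e-01] yawk 3.141592653589793
axes [[-0.8967, 0.0004, 0.4427], [-0.4427, -0.0015, -0.8967], [0.0003, -1.0, 0.0015]] t 0.9333 gap 0.9926210252861629
```

```bash
python3 -m handwheel '[-2.5,1,-1.2,0,0,0,8.5, -4.6,3,-2.4,0,0,0,8.5, -4.6,6,-2.4,0,0,0,8.5, -4.6,9,-2.4,0,0,0,8.5, -4.6,9,-2.4,0,0,0,8.5, -4.6,9,-2.4,0,0,0,8.5]'
python3 - <<'E'
from h import *
goto([.5326,-.190,.041],.459)
s=snap('scene','s1');f=s['frame'][:,:,::-1]
cv2.imwrite('pics/s1c.png',cv2.resize(f[120:240,190:310],None,fx=5,fy=5,interpolation=cv2.INTER_CUBIC))
E
```

```text
t: 1.43
tcp_pos: [0.531, -0.1909, 0.1054]
tool_rot: [-0.162, 0.689, -0.688, 0.16]
force: [-1.0, 0.3, 0.1]
finger_gap: 1.0
shift cm [-0.2   6.44  0.  ] rot [ 0.0043 -3.1416 -0.0034] q [-0.543  0.651  1.701 -0.002  0.793  0.57 ] yawk 0
shift cm [-0.2   6.44  0.  ] rot [0.0021 0.     0.0027] q [-0.543  0.651  1.701 -0.002  0.793  0.57 ] yawk 3.141592653589793
axes [[-0.8965, -0.0034, 0.4431], [-0.4431, 0.0007, -0.8965], [0.0027, -1.0, -0.0021]] t 1.4333 gap 1.000060721273764
```

View pics/s1c.png

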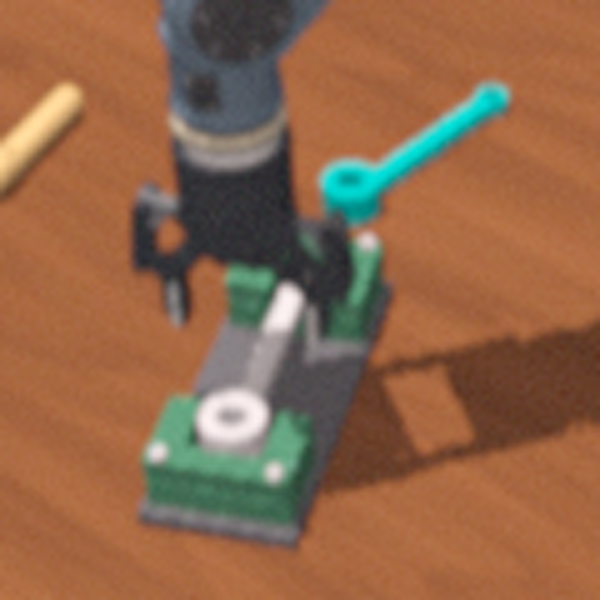

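The picture shows the open fingers straddling the bar, one on each side (crop (178,300) and (320,340)). The boss at (232,415) is clear of the gripper. I'll go down next.

```bash
python3 -m handwheel '[-0.1,2,0,0,0,0,8.5, -0.2,4,0,0,0,0,8.5, -0.2,5.5,0,0,0,0.002,8.5, -0.2,6.4,0,0.002,0,0.002,8.5, -0.2,6.4,0,0.002,0,0.002,8.5, -0.2,6.4,0,0.002,0,0.002,8.5]'
python3 - <<'E'
from h import *
goto([.5326,-.190,.041],.459)
E
```

```text
t: 1.98
tcp_pos: [0.5347, -0.1917, 0.0441]
tool_rot: [0.159, -0.687, 0.69, -0.162]
force: [-0.9, 0.5, 0.1]
finger_gap: 0.997
shift cm [ 0.11  0.31 -0.24] rot [ 0.0046  3.1408 -0.0087] q [-5.41e-01  7.55e-01  1.72e+00 -1.00e-03  6.60e-01  5.73e-01] yawk 0
shift cm [ 0.11  0.31 -0.24] rot [-0.0055 -0.0008 -0.0029] q [-5.41e-01  7.55e-01  1.72e+00 -1.00e-03  6.60e-01  5.73e-01] yawk 3.141592653589793
axes [[-0.8968, 0.0051, 0.4423], [-0.4424, -0.0037, -0.8968], [-0.0029, -1.0, 0.0055]] t 1.9833 gap 0.9972655688663215
```

```bash
for i in 1 2 3; do python3 -m handwheel '[0,0,0,0,0,0,8.5]' | grep -E "tcp|tool"; done
python3 - <<'E'
from h import *
goto([.5326,-.190,.041],.459)
E
```

```text
tcp_pos: [0.535, -0.1917, 0.0444]
tool_rot: [0.159, -0.687, 0.691, -0.162]
tcp_pos: [0.5349, -0.1916, 0.0444]
tool_rot: [0.159, -0.687, 0.69, -0.162]
tcp_pos: [0.5347, -0.1913, 0.044]
tool_rot: [0.159, -0.687, 0.69, -0.162]
shift cm [ 0.13  0.3  -0.21] rot [ 0.0049  3.1413 -0.009 ] q [-5.400e-01  7.550e-01  1.721e+00 -1.000e-03  6.590e-01  5.730e-01] yawk 0
shift cm [ 0.13  0.3  -0.21] rot [-0.0057 -0.0002 -0.0031] q [-5.400e-01  7.550e-01  1.721e+00 -1.000e-03  6.590e-01  5.730e-01] yawk 3.141592653589793
axes [[-0.8966, 0.0053, 0.4428], [-0.4428, -0.0038, -0.8966], [-0.0031, -1.0, 0.0057]] t 2.2333 gap 0.991712220836123
```

Small trim, then close.

```bash
python3 -m handwheel '[0.1,0.3,-0.2,-0.005,0,-0.003,8.5, 0.1,0.3,-0.2,-0.005,0,-0.003,8.5, 0.1,0.3,-0.2,-0.005,0,-0.003,8.5]'
python3 - <<'E'
from h import *
goto([.5326,-.190,.041],.459)
E
python3 -m handwheel '[0,0,0,0,0,0,4, 0,0,0,0,0,0,2.5, 0,0,0,0,0,0,1, 0,0,0,0,0,0,0.5, 0,0,0,0,0,0,0.5, 0,0,0,0,0,0,0.5, 0,0,0,0,0,0,0.5, 0,0,0,0,0,0,0.5]' 70
```

```text
t: 2.48
tcp_pos: [0.5321, -0.1894, 0.0399]
tool_rot: [-0.161, 0.689, -0.688, 0.16]
force: [-0.0, 0.6, -1.1]
finger_gap: 0.996
shift cm [-0.02 -0.11  0.07] rot [-2.0000e-03  3.1415e+00  2.2000e-03] q [-5.400e-01  7.620e-01  1.724e+00 -1.000e-03  6.580e-01  5.730e-01] yawk 0
shift cm [-0.02 -0.11  0.07] rot [ 0.0014 -0.0001  0.0013] q [-5.400e-01  7.620e-01  1.724e+00 -1.000e-03  6.580e-01  5.730e-01] yawk 3.141592653589793
axes [[-0.8965, -0.0018, 0.443], [-0.443, 0.0007, -0.8965], [0.0013, -1.0, -0.0014]] t 2.4833 gap 0.9962927392582986
t: 3.15
tcp_pos: [0.5327, -0.19, 0.0402]
tool_rot: [0.161, -0.689, 0.689, -0.161]
force: [0.4, -0.9, 2.1]
finger_gap: 0.171
```

Gripped: the opening is about 15 mm, against a 16 mm bar. Lifting straight up.

```bash
python3 -m handwheel '[0,0,0,0,0,0,0.5, 0,-0.5,0,0,0,0,0.5, 0,-1.2,0,0,0,0,0.5, 0,-2.2,0,0,0,0,0.5, 0,-3.4,0,0,0,0,0.5, 0,-4.6,0,0,0,0,0.5, 0,-5.5,0,0,0,0,0.5, 0,-6,0,0,0,0,0.5, 0,-6,0,0,0,0,0.5, 0,-6,0,0,0,0,0.5]' 
python3 - <<'E'
from h import *
goto([.5326,-.190,.181],.459)
s=snap('scene','s2');f=s['frame'][:,:,::-1]
cv2.imwrite('pics/s2c.png',cv2.resize(f[120:240,190:310],None,fx=5,fy=5,interpolation=cv2.INTER_CUBIC))
E
```

```text
t: 3.98
tcp_pos: [0.5324, -0.1896, 0.1005]
tool_rot: [-0.161, 0.689, -0.688, 0.161]
force: [-0.3, -0.3, -5.8]
finger_gap: 0.17
shift cm [ 0.01 -8.05  0.04] rot [-1.0000e-03  3.1414e+00  6.0000e-04] q [-0.54   0.659  1.703 -0.     0.78   0.573] yawk 0
shift cm [ 0.01 -8.05  0.04] rot [ 0.0004 -0.0002  0.0006] q [-0.54   0.659  1.703 -0.     0.78   0.573] yawk 3.141592653589793
axes [[-0.8966, -0.0007, 0.4429], [-0.4429, 0.0001, -0.8966], [0.0006, -1.0, -0.0004]] t 3.9833 gap 0.17044284367729065
```

View pics/s2c.png

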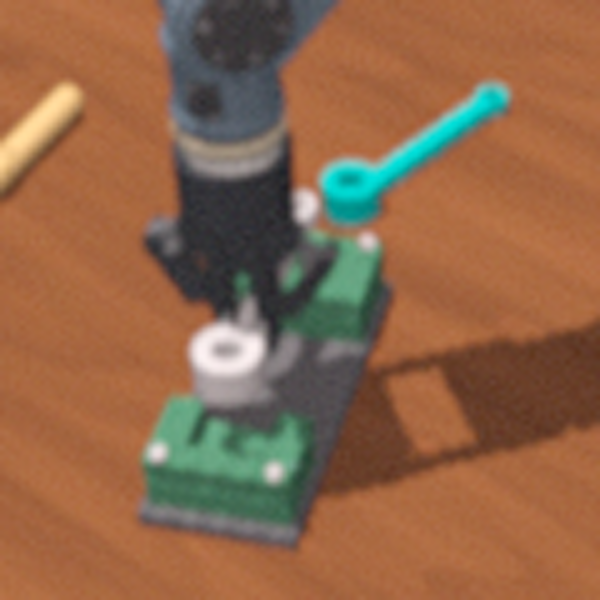

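The lever is clear of the die: boss top at crop (228,350), eye at (303,208). I'll check that it's level.

```bash
python3 - <<'E'
from h import *
s=load('s2')
b=[.5737,-.1696,.125];e=[.4215,-.2449,.111]
p=(proj(s,[b,e])-[190,120]+.5)*5-.5; print(p)
for dz in(.01,): print((proj(s,[np.add(b,[0,0,dz]),np.add(e,[0,0,dz])])-[190,120]+.5)*5-.5)
st=manip.sense();print(st['ft_torque'])
E
```

```text
[[224.98479548 352.3751496 ]
 [298.1519298  207.74062821]]
[[223.80310178 340.8753503 ]
 [297.39204984 196.51829692]]
[ 0.03843511 -0.02850918 -0.03349849]
```

```bash
python3 - <<'E'
from h import *
goto([.6143,.1702,.125],-.319)
E
```

```text
shift cm [-23.3   -2.5  -28.61] rot [ 2.2000e-03 -2.3638e+00 -1.0000e-03] q [-0.54   0.66   1.703 -0.     0.78   0.573] yawk 0
shift cm [-23.3   -2.5  -28.61] rot [0.0008 0.7778 0.0017] q [-0.54   0.66   1.703 -0.     0.78   0.573] yawk 3.141592653589793
axes [[-0.8966, -0.0017, 0.4429], [-0.4429, 0.0007, -0.8966], [0.0013, -1.0, -0.0014]] t 4.0333 gap 0.1708261503430631
```

```bash
python3 -m handwheel '[-0.2,-0.5,-0.3,0,0.01,0,0.5, -0.8,-1.2,-1,0,0.03,0,0.5, -1.8,-2,-2.2,0,0.06,0,0.5, -3.2,-2.5,-4,0,0.11,0,0.5, -4.8,-2.5,-6,0,0.16,0,0.5, -6.5,-2.5,-8,0,0.22,0,0.5, -8.2,-2.5,-10,0,0.27,0,0.5, -9.5,-2.5,-11.7,0,0.32,0,0.5, -10.4,-2.5,-12.8,0,0.35,0,0.5, -10.8,-2.5,-13.3,0,0.36,0,0.5]'
python3 - <<'E'
from h import *
goto([.6143,.1702,.125],-.319)
E
```

```text
t: 4.87
tcp_pos: [0.5699, -0.0199, 0.1245]
tool_rot: [-0.036, 0.707, -0.706, 0.034]
force: [-0.4, -0.3, -6.4]
finger_gap: 0.174
shift cm [ -6.31  -0.03 -18.48] rot [ 4.2000e-03 -2.7227e+00 -1.6000e-03] q [-2.310e-01  6.260e-01  1.675e+00  1.000e-03  8.430e-01  1.239e+00] yawk 0
shift cm [ -6.31  -0.03 -18.48] rot [0.0012 0.4189 0.0031] q [-2.310e-01  6.260e-01  1.675e+00  1.000e-03  8.430e-01  1.239e+00] yawk 3.141592653589793
axes [[-0.995, -0.0029, 0.0997], [-0.0997, 0.0015, -0.995], [0.0027, -1.0, -0.0018]] t 4.8667 gap 0.17411788849882892
```

```bash
python3 -m handwheel '[-0.2,0,-0.5,0,0.01,0,0.5, -0.6,0,-1.7,0,0.04,0,0.5, -1.3,0,-3.7,0,0.08,0,0.5, -2.1,0,-6,0,0.14,0,0.5, -3,0,-8.6,0,0.2,0,0.5, -3.8,0,-11.2,0,0.25,0,0.5, -4.6,0,-13.5,0,0.31,0,0.5, -5.3,0,-15.5,0,0.35,0,0.5, -5.8,0,-17,0,0.385,0,0.5, -6.1,0,-17.9,0,0.405,0,0.5]'
python3 -m handwheel '[0,0,0,0,0,0,0.5,0,0,0,0,0,0,0.5,0,0,0,0,0,0,0.5]'
python3 - <<'E'
from h import *
goto([.6143,.1702,.114],-.319)
for n in('scene','top'): snap(n,n+'3')
s=load('scene3');f=s['frame'][:,:,::-1]
cv2.imwrite('pics/s3c.png',cv2.resize(f[200:310,260:380],None,fx=5,fy=5,interpolation=cv2.INTER_CUBIC))
s=load('top3');f=s['frame'][:,:,::-1]
cv2.imwrite('pics/t3c.png',cv2.resize(f[130:230,180:280],None,fx=6,fy=6,interpolation=cv2.INTER_CUBIC))
E
```

```text
t: 5.7
tcp_pos: [0.6136, 0.1627, 0.1246]
tool_rot: [0.108, 0.699, -0.699, -0.109]
force: [0.1, -0.6, -6.1]
finger_gap: 0.174
t: 5.95
tcp_pos: [0.613, 0.1603, 0.1246]
tool_rot: [-0.107, -0.699, 0.699, 0.109]
force: [1.0, 0.2, -6.4]
finger_gap: 0.174
shift cm [ 0.17  1.05 -0.98] rot [ 4.0000e-03 -3.1291e+00  1.8000e-03] q [ 0.08   0.692  1.508 -0.     0.944  1.957] yawk 0
shift cm [ 0.17  1.05 -0.98] rot [-0.0012  0.0125  0.0025] q [ 0.08   0.692  1.508 -0.     0.944  1.957] yawk 3.141592653589793
axes [[-0.9534, -0.0028, -0.3018], [0.3018, -0.0003, -0.9534], [0.0025, -1.0, 0.0011]] t 5.95 gap 0.17433215890650455
```

View pics/s3c.png

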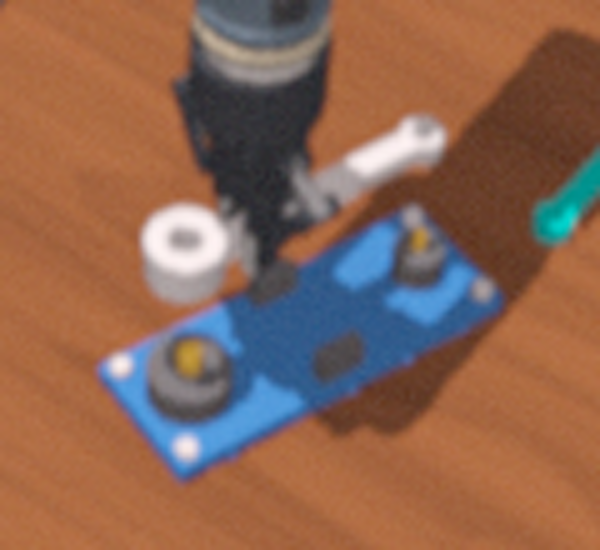

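View pics/t3c.png

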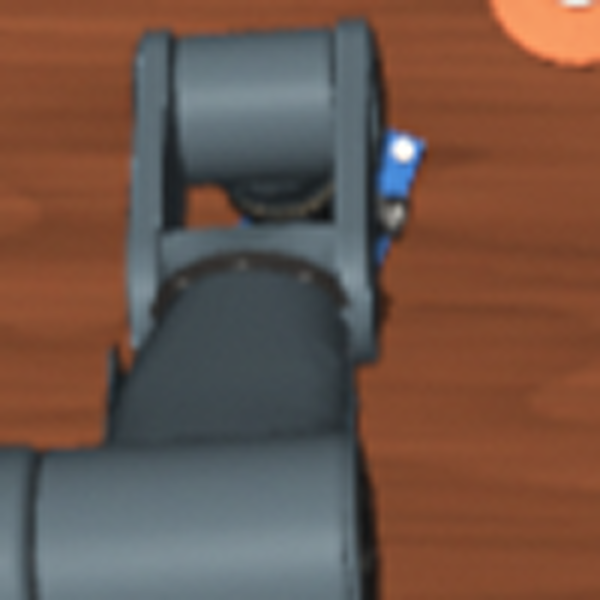

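The top view is blocked by the arm. The scene view shows the boss bore at crop (185,238) and the eye at (425,128), with the pins at (190,357) and (420,238) below them. Last centimetre next, then verify in the scene view.

```bash
python3 -m handwheel '[0.05,0.1,-0.2,0,0.002,0,0.5, 0.1,0.4,-0.5,0,0.006,0,0.5, 0.15,0.7,-0.8,0,0.01,0.002,0.5, 0.2,1,-1,0,0.012,0.002,0.5, 0.2,1,-1,0,0.012,0.002,0.5, 0.2,1,-1,0,0.012,0.002,0.5, 0.2,1,-1,0,0.012,0.002,0.5]'
python3 - <<'E'
from h import *
goto([.6143,.1702,.114],-.319)
s=snap('scene','s4');f=s['frame'][:,:,::-1]
cv2.imwrite('pics/s4c.png',cv2.resize(f[200:310,260:380],None,fx=5,fy=5,interpolation=cv2.INTER_CUBIC))
m=np.array([.5774,.1824]);u=np.array([np.cos(-.319),np.sin(-.319)])
pts=[[*(m+.085*u),.138],[*(m-.085*u),.124],[*(m+.085*u),.058],[*(m-.085*u),.058]]
for d in([0,0,0],[.01,0,0],[0,.01,0],[0,0,.01]): print(((proj(s,np.add(pts,d))-[260,200]+.5)*5-.5).round(1).tolist())
E
```

```text
t: 6.63
tcp_pos: [0.6144, 0.1718, 0.1148]
tool_rot: [-0.112, -0.698, 0.698, 0.112]
force: [0.0, -0.5, -6.2]
finger_gap: 0.172
shift cm [-0.04  0.08  0.16] rot [-7.0000e-04 -3.1405e+00  3.0000e-04] q [ 0.098  0.709  1.504 -0.     0.928  1.987] yawk 0
shift cm [-0.04  0.08  0.16] rot [-0.0002  0.0011 -0.0005] q [ 0.098  0.709  1.504 -0.     0.928  1.987] yawk 3.141592653589793
axes [[-0.9499, 0.0004, -0.3125], [0.3125, -0.0003, -0.9499], [-0.0005, -1.0, 0.0002]] t 6.6333 gap 0.17237510442126142
[[193.7, 263.7], [432.5, 159.0], [190.4, 352.0], [421.8, 232.0]]
[[182.6, 274.5], [423.0, 168.8], [179.8, 362.7], [412.7, 241.7]]
[[207.9, 272.5], [446.7, 167.0], [204.1, 360.7], [435.6, 239.9]]
[[194.1, 252.1], [434.1, 147.5], [190.8, 341.4], [423.4, 221.2]]
```

View pics/s4c.png

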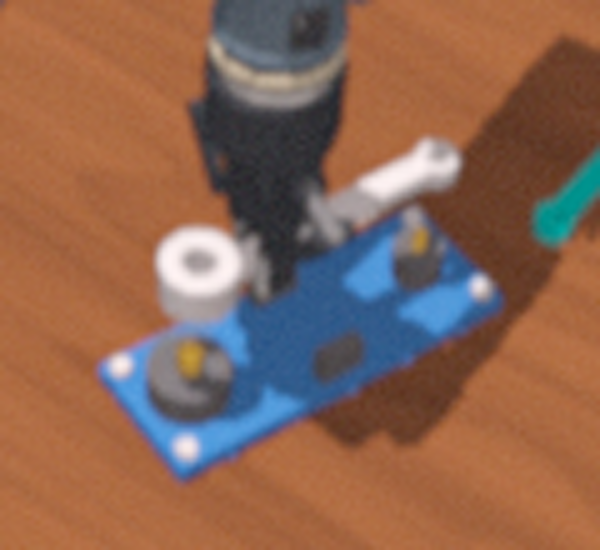

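The boss bore is at (199,261), predicted (194,264). The eye is at (439,150), predicted (433,159), so the eye end may be slightly high. I'll check with a closer crop and a model outline.

```bash
python3 - <<'E'
from h import *
st=manip.sense(); R=Ro.from_quat(st['tool_rot']);p=st['tcp_pos']
for tag,tcp,yaw,zu in (('s4',p,np.arctan2(-R.as_matrix()[1,0],-R.as_matrix()[0,0]),p[2]+.002-.008-0.0002),):
    s=load(tag);u=np.array([np.cos(yaw),np.sin(yaw)]);m=tcp[:2]-.039*u
    print('mid',m,'yaw',yaw,'under',zu)
    def ci(c,r,z,n=40):
        a=np.linspace(0,2*np.pi,n);return np.c_[c[0]+r*np.cos(a),c[1]+r*np.sin(a),np.full(n,z)]
    B=m+.085*u;E=m-.085*u
    f=s['frame'][:,:,::-1]; k=10
    for nm,(r0,r1,c0,c1) in {'e':(220,260,320,370),'b':(235,275,280,330)}.items():
        im=cv2.resize(f[r0:r1,c0:c1],None,fx=k,fy=k,interpolation=cv2.INTER_CUBIC)
        for c in(ci(B,.023,zu+.03),ci(B,.01,zu+.03),ci(B,.023,zu),ci(E,.013,zu+.016),ci(E,.006,zu+.016),ci(E,.013,zu)):
            q=((proj(s,c)-[c0,r0]+.5)*k-.5).round().astype(int); cv2.polylines(im,[q],True,(0,0,255),1)
        cv2.imwrite(f'pics/z{nm}.png',im)
a=cv2.imread('pics/ze.png');b=cv2.imread('pics/zb.png')
cv2.imwrite('pics/z4.png',cv2.resize(np.hstack([a,b]),(800,320)))
E
```

```text
mid [0.57749226 0.18396321] yaw -0.3179715846217364 under 0.1087878443991139
```

View pics/z4.png

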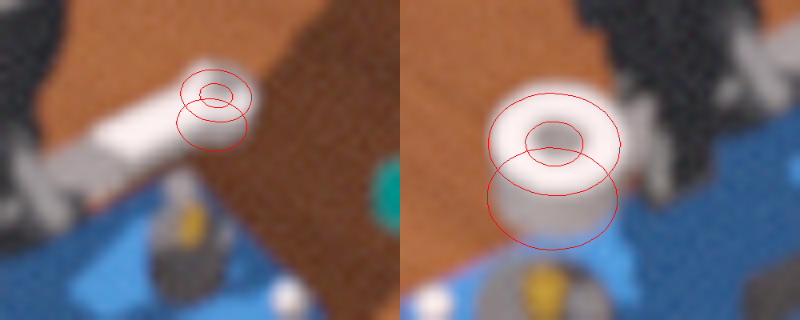

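The outline agrees to within 1–2 px, about 2–4 mm (boss 1 px off, eye under 2 px). That puts tilt at about 0.02 rad at most, well inside the limits. I'll let it settle, do a final stillness check and sign off.

```bash
python3 -m handwheel '[0,0,-0.1,0,0,0,0.5,0,0,0,0,0,0,0.5,0,0,0,0,0,0,0.5,0,0,0,0,0,0,0.5,0,0,0,0,0,0,0.5,0,0,0,0,0,0,0.5]'
python3 - <<'E'
from h import *
st=manip.sense();print(st['qd'],st['tcp_pos'],st['finger_gap'],st['force'],st['t'])
a=load('scene0');b=snap('scene','s5')
for n,(r,c) in {'can':(slice(255,320),slice(400,450)),'disc':(slice(262,302),slice(208,255)),'hammer':(slice(135,185),slice(150,210))}.items():
    print(n,np.abs(a['frame'][r,c].astype(int)-b['frame'][r,c]).mean())
manip.sign_off()
E
```

```text
t: 7.18
tcp_pos: [0.6145, 0.1717, 0.115]
tool_rot: [-0.112, -0.698, 0.698, 0.112]
force: [-0.1, 0.2, -6.3]
finger_gap: 0.175
[-0.00032927 -0.00037018 -0.00094702 -0.00033612  0.0002245  -0.00109459] [0.61449635 0.17166653 0.11500437] 0.17518835272976216 [-0.10441978  0.23747495 -6.33326526] 7.1833
can 1.7772307692307692
disc 1.6515957446808511
hammer 2.0304444444444445
the job is handed in; nothing more can be done
```

I gripped the steel lever at its balance point, lifted it straight out of the green die and carried it level to the blue fixture. I handed the job in at about 7.2 s with the lever still held there; no verdict was reported.

Last checks before handing in:
- **Stillness and load:** the joints were at rest (about 0.001 rad/s or less). The wrist carried 6.3 N, which matches the lever's weight alone.
- **Position:** by the arm's reading and the assumed 39 mm grip, lever_mid is about 1.5 mm from the fixture centre in plan. The underside is about 51 mm above the pin tips.
- **Scene camera:** the boss appeared about 1 px and the eye about 1.7 px above the model outline, roughly 2–4 mm. I put this down mostly to calibration; it would allow a tilt of about 0.02 rad at most. The limits are 15 mm and 0.09 rad.
- **Top camera:** the arm blocked its view of the held lever, so the final position could not be checked from above.
- **Spray can, hammer and disc:** their patches in the scene image were unchanged from the start, apart from noise.

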